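# Crank the ware lift level with the drying shelf and slide the bowl's bat across

### The job

Wind the lift's crank clockwise by its loose wooden grip sleeve until the lift's table is level, to within a few millimetres, with the drying shelf beside it; the crank is sprung, so keep hold of it and ease it back onto its pawl before letting go, never letting it fly back. Then, with the bowl standing on it, slide the plaster bat off the lift onto the shelf until it lies up against the wooden stop rail, and leave the jug on the shelf where it stands and the lift level.

Things in the scene. Friction and masses are not known exactly. Their poses are not given: they have to be found in the camera images.
- lift: Fixed hand lift: 400 x 150 mm steel base plate, at one end a green crank housing (110 x 105 mm, 112 mm tall), at the other the rising table. Origin: on the work surface under the middle of the rising table. Axes: z up, y along the base plate from the crank towards the shelf (the way the bat must go), x across it. The crank axis lies at y = -235 mm.
- crank_axis (a point): Point on the crank's upright axis, at the top of its steel hub (144 mm above the work surface). Axes as the lift's. Under the arm lie a 12-tooth ratchet wheel and, on its +x side, a sprung steel pawl.
- sleeve_mid (a point): Middle of the crank's loose upright wooden grip sleeve, 26 mm in diameter, 62 mm tall: foot 33 mm below this point and 3 mm above the crank arm, top 29 mm above it, with a thin steel cap. It spins freely about its own axis and goes round the crank axis on a level circle of 60 mm radius. At crank angle 0 it lies at -x (lift's axes) of the crank axis.
- crank (a joint): Crank angle, rad: 0 at the start (table lowest), growing clockwise seen from above; stop at 18.8 (3 turns). One turn lifts the table 24 mm. A spring pulls it back, 0.15 to 0.35 N m. The pawl drops in every pi/6 (2 mm of lift): let go, the crank goes back and rests on the last tooth passed, within 0.03 of a whole multiple of pi/6; let go between teeth it flies back. It cannot be wound down.
- platform_top (a point): On the top surface of the lift's rising table (aluminium, 150 mm across x, 140 mm along y), at the middle of its edge next to the shelf; 75 mm above the work surface at the start. Axes as the lift's. Side lips 8 mm high, 138 mm apart, guide the bat; both ends are open.
- shelf_edge (a point): On the top surface of the fixed wooden drying shelf, at the middle of its edge next to the lift, 4 mm beyond the lift table's edge; the edge is bevelled 4 mm down. Axes as the lift's. The shelf is 170 mm wide and runs 295 mm along y; side lips 8 mm high, 145 mm apart, guide the bat. Its height varies: 34 to 58 mm above the lift table's start.
- stop_face (a point): Middle of the foot of the stop rail's face, on the shelf's top surface, 140 mm along y from the shelf's edge. The wooden stop rail lies across the shelf, 16 mm high, 12 mm thick. Axes as the lift's.
- bat: Square plaster bat (slab) 130 x 130 x 20 mm, about 0.3 kg, loose on the lift's table, its sides along the lift's x and y; origin: middle of its underside.
- bowl: Small terracotta bowl, 88 mm across the rim, 46 mm high, about 0.2 kg, loose on the bat near its middle; origin: middle of its foot.
- jug: Terracotta jug 72 mm wide and 105 mm high standing on the shelf beyond the stop rail; origin: middle of its foot.
Mind the look-alikes: they are no part of the job. What is shaped like the bowl but purple is not meant. Of the things shaped like the bat, the white one is meant.

How it is judged:
By the outcome, as a careful person would: the job done as asked, in the order asked, and still so for the second after the job is handed in, with the robot touching nothing.
It also fails if it takes over 72 s, if anything falls off the work surface, if the arm or the gripper's body presses on something with over 40 N, if the wrist force passes 120 N, or if a joint passes its speed limit or range.

### The arm

A 6-joint arm with a two-finger parallel gripper is mounted at the origin on the work surface. World frame = base frame: x ahead of the robot, y to its left, z up, the work surface at z = 0. Lengths are in mm, angles in degrees, forces in N, time in s.
With the tool pointing down it reaches from about 300 to 850 mm from the base axis. Payload 4.2 kg.
Tool frame: the origin (TCP) lies at the very end of the fingers, on their centre line; the grasp point (between the pads) lies 19 mm behind it; z points along the fingers, y is the line along which they close (so a half turn about z gives the same grasp; the last joint's range is limited). The gripper opens to 91 mm and grips with 3 to 60 N. Pads are 32 mm wide; open, the fingers measure 118 mm over their backs; the gripper's body (76 mm by 178 mm) begins 60 mm behind the grasp point.
Start: joints at [65.031, 18.312, 89.639, -0, 72.044, -1.146], TCP at [232.259, 526.022, 213.976] pointing down, gripper open.
Joint ranges: [-177.97, 177.97], [-48.28, 115.42], [12.27, 149.76], [-77.06, 257.06], [2.81, 150.46], [-146.56, 146.56]. Speed limits (degrees/s): [147.25, 147.25, 180, 180, 180, 180].

### API

Orientations are given as [roll, pitch, yaw] about the fixed x, y, z axes, in that order (R = Rz(yaw) Ry(pitch) Rx(roll)).
In Python, from workcell import env, eyes gives the robot as it stands.
- The arm moves only by the tool send_rows, never from a script. Its argument "targets" is text: rows parted by semicolons, each of 7 numbers parted by spaces: the shift along the tool's x, y, z in m, then the turn, a rotation vector about the tool's x, y, z in degrees, then the opening in per cent of the stroke, from 0 (shut) to 100 (fully open). A call has 1 to 12 rows; each row is the pose to reach, as a shift and turn from the pose commanded when the call began, along the tool's axes at that moment; what a row does not reach only later rows make up. A row lasts 1/12 s, in which the tool goes at most 41.7 mm and 7.16 degrees, less where a joint would pass 70% of its speed; a pose out of reach is approached as far as the arm can. A call with a gripper value outside its range is refused whole. The fingers move at their own pace and stop on an object; "grip_force" is the grip in N (left out, the last holds). Time passes only in rows, so rows that repeat a pose let the fingers close. It gives the time, the measured TCP pose, the force, the opening and the grip force at its end, in the units of the state.
- env.state(): the state, without advancing time (a new reading comes with each control period).
- eyes.grab_frame(name): name is "scene" or "side" or "wrist"; returns a dict with "image" (480x640x3 uint8, blue, green, red), "fovy" (degrees; the focal length in pixels is half the picture's height over the tangent of half this angle, whatever the lens; pixels are square), "cx", "cy" (the principal point, pixels), "D" ([k1, k2, p1, p2, k3] as OpenCV has them; the pictures are not rectified), "eye" and "attitude" of the camera in the world. Camera axes: x right, y up, looking along -z (the intrinsics and any distortion apply to the point x, -y, -z); pixel columns grow to the right and rows downward; lengths in mm; the calibration is good to about 2 mm. A picture is of the moment at which its call begins. There is no depth.
- env.job_done(): hands the job in; it is judged then, once.
The state is a dict: "time_s": time; "qpos": joint angles; "qvel": joint speeds; "effort": joint torques, N m; "ee_pos": TCP position; "ee_rot": TCP orientation; "force": force on the tool from outside, world axes, zero at the start; "torque": the same for the moment, N m; "gripper_width": finger opening in mm; "gripper_force": force on a finger pad.
Only numpy, scipy, OpenCV 4.12 (cv2) and the standard library are available. Lean on these libraries where they do the work, as an engineer would, in place of code of your own. Each camera call takes 0.05 s, during which the arm holds its last target. There are 200 camera calls.

## Working session

There is one attempt and no reset: what is moved stays moved. The work goes in short steps, Python scripts to look and compute and a tool call to move; the robot and the scene stay as the last step left them, time stands still between calls to the robot, and variables do not carry over. Pictures are saved under pics/ and viewed, at most 10 in all, crops included, and the job is handed in when it is done.

Besides the shell and the picture viewer there is one more tool, called after "Call:" by a JSON object that holds its "name" and its "arguments", one argument or row to a line. send_rows: Moves the arm, as the interface text tells. Its arguments: {"type":"object","properties":{"targets":{"type":"string"},"grip_force":{"type":"number"}},"required":["targets"]}

```bash
ls; mkdir -p pics; cat > h.py <<'E'
import numpy as np, cv2
from scipy.spatial.transform import Rotation as R
from workcell import env, eyes
def att(a):
    a=np.array(a,float)
    return a if a.shape==(3,3) else R.from_euler('xyz',a,degrees=True).as_matrix()
def K(f):
    F=240/np.tan(np.radians(f['fovy'])/2)
    return np.array([[F,0,f['cx']],[0,F,f['cy']],[0,0,1.]])
def ray(f,uv):
    p=cv2.undistortPoints(np.array(uv,float).reshape(-1,1,2),K(f),np.array(f['D'],float)).reshape(-1,2)
    d=np.c_[p[:,0],-p[:,1],-np.ones(len(p))]@att(f['attitude']).T
    return np.array(f['eye'],float),d
def onz(f,uv,z):
    e,d=ray(f,uv); return e+d*((z-e[2])/d[:,2])[:,None]
def proj(f,P):
    q=(np.atleast_2d(P)-np.array(f['eye']))@att(f['attitude'])
    q=q*[1,-1,-1]
    return cv2.projectPoints(q,np.zeros(3),np.zeros(3),K(f),np.array(f['D'],float))[0].reshape(-1,2)
E
python3 - <<'E'
from h import *
for n in ['scene','side','wrist']:
    f=eyes.grab_frame(n); cv2.imwrite(f'pics/{n}0.png',f['image'])
    print(n,{k:np.round(v,3).tolist() for k,v in f.items() if k!='image'})
print(env.state())
E
```

```text
pics
scene {'fovy': 45.889, 'cx': 322.625, 'cy': 245.08, 'D': [-0.128, 0.0, 0.0, 0.0, 0.0], 'eye': [1338.88, 463.559, 928.265], 'attitude': [47.232, -0.178, 112.824]}
side {'fovy': 49.714, 'cx': 325.113, 'cy': 238.526, 'D': [-0.136, 0.0, 0.0, 0.0, 0.0], 'eye': [110.728, -476.519, 943.389], 'attitude': [41.577, 0.181, -37.203]}
wrist {'fovy': 61.894, 'cx': 317.006, 'cy': 238.509, 'D': [0.016, 0.0, 0.0, 0.0, 0.0], 'eye': [162.776, 555.931, 383.75], 'attitude': [-15.589, 0.086, 66.187]}
{'time_s': 0.15, 'qpos': array([ 6.50312649e+01,  1.83412788e+01,  8.96884296e+01, -7.92238803e-04,
        7.20440491e+01, -1.14574988e+00]), 'qvel': array([ 0.01302342, -0.10933703, -0.07767075,  0.08855125, -0.05754374,
       -0.01948997]), 'effort': array([ 1.23935497e-04, -4.12772834e+01, -2.32155025e+01,  7.27110752e-02,
        4.32815985e-02, -9.84587064e-05]), 'ee_pos': array([232.0962066 , 525.67459284, 213.34596734]), 'ee_rot': array([-1.79926242e+02, -7.21650271e-04,  1.56177259e+02]), 'force': array([-0.11928663,  0.33063715,  0.15248638]), 'torque': array([0.05125032, 0.01315893, 0.04787696]), 'gripper_force': 0.0, 'gripper_width': 91.22710418458871}
```

View pics/scene0.png

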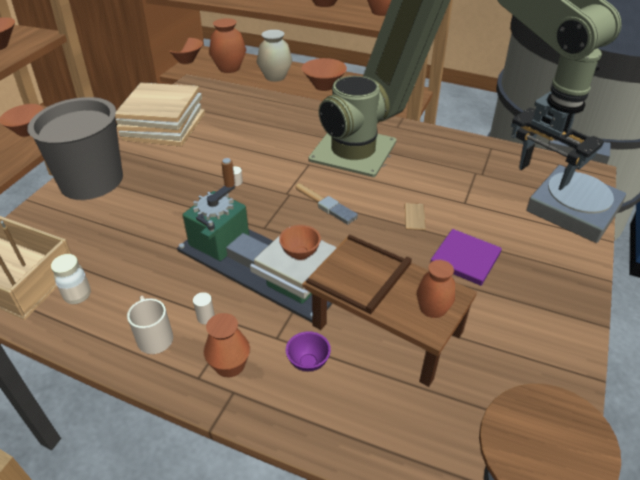

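View pics/side0.png

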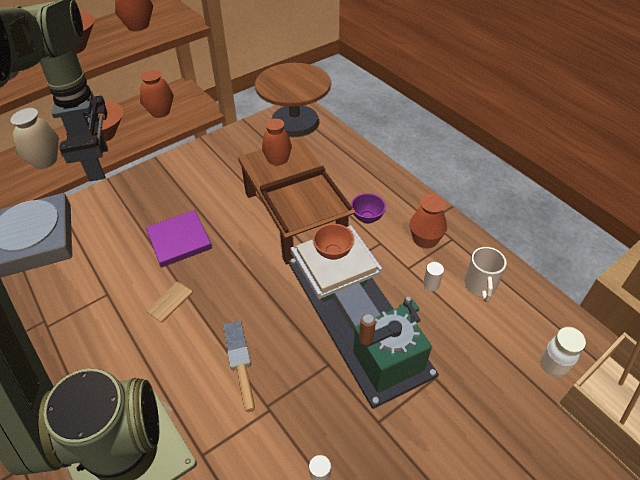

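The scene view shows the crank at (214,200), with its sleeve at (227,165). The bat and bowl are at (298,250) and the shelf at (385,280). In the side view the hub is at (394,328), the sleeve top at (367,319), the bowl at (334,240) and the shelf at (305,200).

```bash
python3 - <<'E'
import cv2
a=cv2.imread('pics/scene0.png')[140:340,170:490]; b=cv2.imread('pics/side0.png')[110:410,230:450]
cv2.imwrite('pics/sc1.png',cv2.resize(a,None,fx=2.5,fy=2.5,interpolation=2)); cv2.imwrite('pics/si1.png',cv2.resize(b,None,fx=2,fy=2,interpolation=2))
E
```

```text
(no output)
```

View pics/sc1.png

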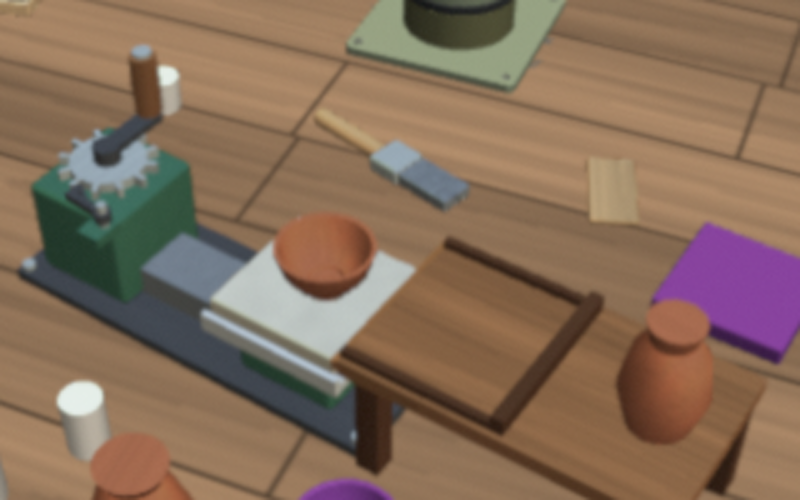

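View pics/si1.png

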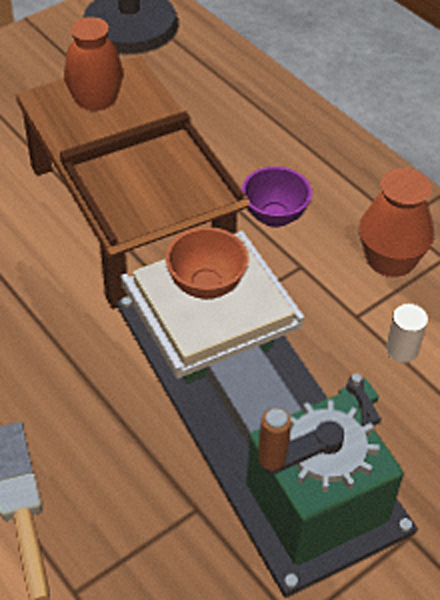

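```bash
cat >> h.py <<'E'
def tri(f1,u1,f2,u2):
    e1,d1=ray(f1,u1);e2,d2=ray(f2,u2);d1=d1[0]/np.linalg.norm(d1[0]);d2=d2[0]/np.linalg.norm(d2[0])
    A=np.c_[d1,-d2]; t=np.linalg.lstsq(A,e2-e1,rcond=None)[0]
    p,q=e1+t[0]*d1,e2+t[1]*d2
    return (p+q)/2,np.linalg.norm(p-q)
E
python3 - <<'E'
from h import *
f=eyes.grab_frame('scene');g=eyes.grab_frame('side')
S=lambda u,v:(170+u/2.5,140+v/2.5)
T=lambda u,v:(230+u/2,110+v/2)
for n,a,b in [('hub',(107,146),(331,432)),('cap',(143,49),(275,415)),('bowlrim',(325,247),(208,260)),('jugtop',(678,318),(91,30)),
 ('railR',(498,420),(188,120)),('railL',(598,298),(66,156)),('edgeR',(345,350),(246,205)),('edgeL',(447,243),(110,246)),('batcR',(213,303),(300,318)),('boltcR',(28,264),(406,524))]:
    p,e=tri(f,S(*a),g,T(*b)); print(n,p.round(1),round(e,1))
print('bolts',onz(g,[T(291,580),T(406,524),T(126,300)],8).round(1),onz(f,[S(28,264),S(356,436)],8).round(1))
print('bat',onz(g,[T(188,360),T(300,318),T(135,275)],95).round(1),onz(f,[S(213,303),S(333,358),S(415,268)],95).round(1))
E
```

```text
hub [ 510.4 -153.   142.6] 4.0
cap [ 449.9 -140.9  212.8] 2.3
bowlrim [552.2  82.  137.4] 4.2
jugtop [613.7 384.  227.4] 5.4
railR [672.  275.9 132.7] 6.0
railL [521.4 308.3 135.8] 5.5
edgeR [642.8 135.8 121.2] 12.4
edgeL [490.4 169.7 122.5] 0.3
batcR [605.2  -3.3  86.5] 10.7
boltcR [ 562.  -227.6   15.1] 2.0
bolts [[ 437.1 -201.1    8. ]
 [ 566.1 -226.5    8. ]
 [ 510.2  178.3    8. ]] [[ 555.4 -232.1    8. ]
 [ 628.2  144.1    8. ]]
bat [[478.1  15.5  95. ]
 [603.2 -12.4  95. ]
 [500.7 140.1  95. ]] [[609.    5.4  95. ]
 [627.4 124.4  95. ]
 [502.5 145.7  95. ]]
```

```bash
cat >> h.py <<'E'
YAW=-11.0; C=np.array([510.4,-153.0])
ly=lambda:np.array([-np.sin(np.radians(YAW)),np.cos(np.radians(YAW))]); lx=lambda:np.array([np.cos(np.radians(YAW)),np.sin(np.radians(YAW))])
def row(cp,cyaw,tp,tyaw):
    R0=R.from_euler('xyz',[180,0,cyaw],degrees=True); R1=R.from_euler('xyz',[180,0,tyaw],degrees=True)
    s=R0.inv().apply((np.array(tp,float)-cp)/1000); w=(R0.inv()*R1).as_rotvec(degrees=True)
    print(' '.join(f'{v:.4f}' for v in s),' '.join(f'{v:.1f}' for v in w))
E
python3 - <<'E'
from h import *
c=[232.259,526.022,213.976]
row(c,156.177,[300,400,300],120); row(c,156.177,[535,40,330],79)
E
```

```text
-0.1129 -0.0879 -0.0860 0.0 -0.0 36.2
-0.4733 -0.3223 -0.1160 0.0 -0.0 77.2
```

Call:
{"name": "send_rows", "arguments": {
  "targets": "-0.1129 -0.0879 -0.086 0 0 36.2 100;-0.1129 -0.0879 -0.086 0 0 36.2 100;-0.1129 -0.0879 -0.086 0 0 36.2 100;-0.1129 -0.0879 -0.086 0 0 36.2 100;-0.4733 -0.3223 -0.116 0 0 77.2 100;-0.4733 -0.3223 -0.116 0 0 77.2 100;-0.4733 -0.3223 -0.116 0 0 77.2 100;-0.4733 -0.3223 -0.116 0 0 77.2 100;-0.4733 -0.3223 -0.116 0 0 77.2 100;-0.4733 -0.3223 -0.116 0 0 77.2 100;-0.4733 -0.3223 -0.116 0 0 77.2 100;-0.4733 -0.3223 -0.116 0 0 77.2 100"
}}

```text
time_s: 1.25
ee_pos: [482.3, 119.8, 323.4]
ee_rot: [180.0, -0.0, 78.8]
force: [1.3, 1.1, 0.0]
gripper_width: 91.2
gripper_force: 0.0
```

Call:
{"name": "send_rows", "arguments": {
  "targets": "0 0 0 0 0 0 100;0 0 0 0 0 0 100;0 0 0 0 0 0 100"
}}

```text
time_s: 1.5
ee_pos: [481.3, 122.0, 322.8]
ee_rot: [-179.9, -0.0, 78.9]
force: [-0.3, 0.3, -0.1]
gripper_width: 91.1
gripper_force: 0.0
```

```bash
python3 - <<'E'
from h import *
f=eyes.grab_frame('wrist');cv2.imwrite('pics/w1.png',f['image']); np.save('w1.npy',f,allow_pickle=True)
print(env.state()['ee_pos'],env.state()['ee_rot'],f['eye'],f['attitude'])
E
```

```text
[481.023059   122.51278052 322.91384843] [-1.79948386e+02 -1.96932932e-02  7.90293609e+01] [496.16069588 195.80845242 493.40934202] [-15.57989909   0.08262175 -11.04294514]
```

View pics/w1.png

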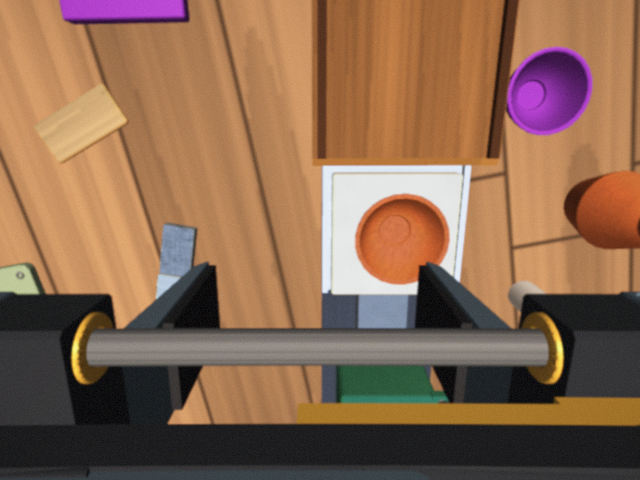

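The wrist view shows the shelf edge running from (313,163) to (500,161), aligned with the picture. The table's lips are at columns 323 and 470 (row 167) and the bowl at (402,238).

```bash
python3 - <<'E'
from h import *
f=np.load('w1.npy',allow_pickle=True).item()
for n,a,b,W in [('shelf',(313.5,162),(499.5,160),170),('plat',(323,168),(470,167),150),('bat',(331,294),(455,294),None)]:
    for z in (75,83,95,115,120,125):
        p=onz(f,[a,b],z); print(n,z,p.round(1).tolist(),np.linalg.norm(p[0]-p[1]).round(1),W)
im=f['image']
# edge profile along rows 150 and 200
g=cv2.cvtColor(im,cv2.COLOR_BGR2GRAY).astype(int)
for r in (158,190):
    print(r,g[r,305:340].tolist(),g[r,450:520].tolist())
hsv=cv2.cvtColor(im,cv2.COLOR_BGR2HSV)
E
```

```text
shelf 75 [[485.3, 162.4, 75.0], [672.7, 127.6, 75.0]] 190.6 170
shelf 83 [[485.6, 163.0, 83.0], [669.3, 128.9, 83.0]] 186.9 170
shelf 95 [[485.9, 164.0, 95.0], [664.3, 130.9, 95.0]] 181.5 170
shelf 115 [[486.4, 165.6, 115.0], [655.8, 134.1, 115.0]] 172.3 170
shelf 120 [[486.5, 166.0, 120.0], [653.7, 135.0, 120.0]] 170.1 170
shelf 125 [[486.6, 166.4, 125.0], [651.6, 135.8, 125.0]] 167.8 170
plat 75 [[493.8, 154.5, 75.0], [642.6, 126.4, 75.0]] 151.4 150
plat 83 [[493.8, 155.3, 83.0], [639.8, 127.7, 83.0]] 148.5 150
plat 95 [[493.9, 156.5, 95.0], [635.6, 129.7, 95.0]] 144.2 150
plat 115 [[494.0, 158.5, 115.0], [628.6, 133.0, 115.0]] 137.0 150
plat 120 [[494.1, 159.0, 120.0], [626.8, 133.8, 120.0]] 135.1 150
plat 125 [[494.1, 159.4, 125.0], [625.1, 134.7, 125.0]] 133.3 150
bat 75 [[476.3, 14.6, 75.0], [613.3, -11.9, 75.0]] 139.5 None
bat 83 [[476.7, 18.1, 83.0], [611.0, -7.9, 83.0]] 136.9 None
bat 95 [[477.2, 23.3, 95.0], [607.7, -2.0, 95.0]] 132.9 None
bat 115 [[478.2, 31.9, 115.0], [602.1, 7.9, 115.0]] 126.2 None
bat 120 [[478.4, 34.1, 120.0], [600.7, 10.4, 120.0]] 124.5 None
bat 125 [
[... 400 characters left out ...]
5, 131, 118, 105, 98, 94, 98, 102, 103, 100, 106, 102, 105, 105, 116, 136, 144, 143, 126, 109, 93, 90, 102, 127, 150, 160, 166, 163, 162, 162, 161, 161, 163, 159, 159, 161]
190 [143, 143, 142, 147, 155, 156, 162, 161, 162, 164, 166, 164, 161, 163, 159, 155, 156, 186, 220, 233, 235, 236, 236, 235, 237, 231, 208, 195, 213, 226, 229, 229, 230, 229, 228] [228, 228, 231, 229, 228, 228, 228, 228, 229, 227, 217, 196, 183, 215, 234, 236, 233, 232, 210, 167, 143, 146, 140, 145, 149, 143, 152, 146, 152, 150, 151, 154, 155, 158, 157, 158, 157, 153, 153, 155, 152, 154, 154, 151, 152, 155, 156, 155, 158, 158, 158, 153, 153, 149, 133, 111, 97, 89, 98, 131, 149, 162, 166, 164, 168, 164, 161, 160, 161, 162]
```

```bash
python3 - <<'E'
from h import *
c=env.state()['ee_pos'];y=env.state()['ee_rot'][2]
print(c,y)
row(c,y,[451.2,-141.8,270],79); row(c,y,[451.2,-141.8,164],79)
E
```

```text
[481.023059   122.51278052 322.91384843] 79.02936090479446
-0.2652 0.0210 0.0529 0.0 -0.0 0.0
-0.2652 0.0210 0.1589 0.0 -0.0 0.0
```

Call:
{"name": "send_rows", "arguments": {
  "targets": "-0.265 0.021 0.053 0 0 0 100;-0.265 0.021 0.053 0 0 0 100;-0.265 0.021 0.053 0 0 0 100;-0.265 0.021 0.053 0 0 0 100;-0.265 0.021 0.053 0 0 0 100;-0.265 0.021 0.053 0 0 0 100;-0.265 0.021 0.053 0 0 0 100;-0.265 0.021 0.053 0 0 0 100;-0.265 0.021 0.053 0 0 0 100;-0.265 0.021 0.053 0 0 0 100"
}}

```text
time_s: 2.38
ee_pos: [451.9, -140.7, 270.3]
ee_rot: [180.0, -0.0, 79.1]
force: [0.7, -0.3, -0.1]
gripper_width: 91.4
gripper_force: 0.0
```

```bash
python3 - <<'E'
from h import *
f=eyes.grab_frame('wrist');cv2.imwrite('pics/w2.png',f['image']); np.save('w2.npy',f,allow_pickle=True)
print(env.state()['ee_pos'],env.state()['ee_rot'],f['eye'],f['attitude'])
for z in(211,):print(proj(f,[[451.2,-141.8,z],[510.5,-153.4,144]]))
E
```

```text
[ 451.96969564 -140.58329346  270.45141006] [ 1.79966706e+02 -3.83002284e-02  7.91291582e+01] [466.27443825 -66.81318024 440.94559803] [-1.55527767e+01  2.13665790e-03 -1.08977240e+01]
[[315.98477987 258.4037253 ]
 [395.12779563 230.98397663]]
```

View pics/w2.png

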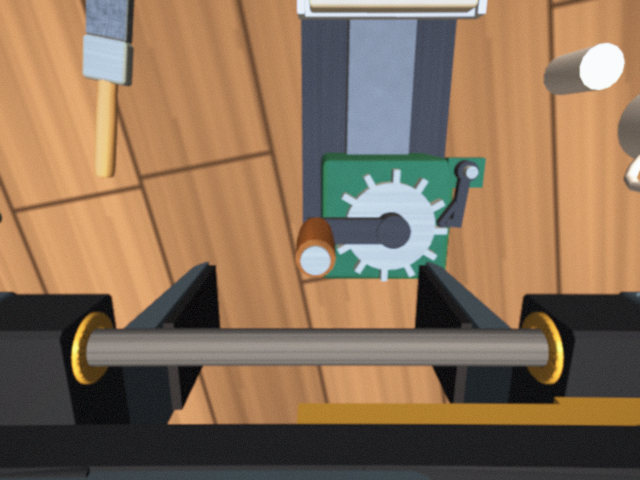

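The wrist view shows the sleeve cap at (316,261) and the hub at (394,231), within 3 px of the prediction. I'll go down and grip.

Call:
{"name": "send_rows", "arguments": {
  "targets": "-0.0015 -0.0005 0.036 0 0 0 100;-0.0015 -0.0005 0.072 0 0 0 100;-0.0015 -0.0005 0.106 0 0 0 100;-0.0015 -0.0005 0.106 0 0 0 100;-0.0015 -0.0005 0.106 0 0 0 0;-0.0015 -0.0005 0.106 0 0 0 0;-0.0015 -0.0005 0.106 0 0 0 0;-0.0015 -0.0005 0.106 0 0 0 0;-0.0015 -0.0005 0.106 0 0 0 0;-0.0015 -0.0005 0.106 0 0 0 0;-0.0015 -0.0005 0.106 0 0 0 0;-0.0015 -0.0005 0.106 0 0 0 0",
  "grip_force": 30
}}

```text
time_s: 3.43
ee_pos: [450.9, -143.8, 164.3]
ee_rot: [180.0, -0.0, 79.0]
force: [0.5, 0.2, -0.7]
gripper_width: 40.7
gripper_force: 0.0
```

Call:
{"name": "send_rows", "arguments": {
  "targets": "0 0 0 0 0 0 0;0 0 0 0 0 0 0;0 0 0 0 0 0 0;0 0 0 0 0 0 0;0 0 0 0 0 0 0"
}}

```text
time_s: 3.85
ee_pos: [450.1, -143.6, 164.0]
ee_rot: [-179.9, -0.0, 79.0]
force: [-3.8, 0.6, 2.5]
gripper_width: 25.3
gripper_force: 30.0
```

```bash
python3 - <<'E'
from h import *
for i in range(2): eyes.grab_frame('wrist');s=env.state();print(s['ee_pos'],s['ee_rot'],s['force'],s['gripper_width'],s['gripper_force'])
E
```

```text
[ 450.15043022 -143.62281439  164.04730123] [-1.79911588e+02 -3.51751402e-03  7.89796355e+01] [-3.90050767  0.98262462  3.47336824] 25.42140915470981 30.000408589839935
[ 450.14051322 -143.63941068  164.04743598] [-1.79914227e+02 -2.63736143e-03  7.89779050e+01] [-2.72298266  0.22028487  2.59831357] 25.178173073713097 30.00047206878662
```

Call:
{"name": "send_rows", "arguments": {
  "targets": "0.0155 0.002 0 0 0 0 0;0.03 0.008 0 0 0 0 0;0.0424 0.0176 0 0 0 0 0;0.052 0.03 0 0 0 0 0;0.058 0.0445 0 0 0 0 0;0.06 0.06 0 0 0 0 0;0.06 0.06 0 0 0 0 0;0.06 0.06 0 0 0 0 0"
}}

```text
time_s: 4.62
ee_pos: [521.3, -96.3, 164.1]
ee_rot: [-180.0, -0.0, 79.0]
force: [-3.6, 0.1, 3.8]
gripper_width: 25.8
gripper_force: 30.0
```

```bash
cat > st.py <<'E'
from h import *
s=env.state();v=s['ee_pos'][:2]-[510.5,-153.4];a=np.array([v@lx(),v@ly()]);F=s['force'][:2]
print(s['time_s'],s['ee_pos'].round(1),'lift rel',a.round(1),'r',np.hypot(*a).round(1),'th',np.degrees(np.arctan2(a[1],-a[0])).round(1),'F lift',(F@lx()).round(1),(F@ly()).round(1),s['force'][2].round(1),'w',s['gripper_width'].round(1),s['gripper_force'])
E
python3 st.py
```

```text
Traceback (most recent call last):
  File "st.py", line 3, in <module>
    print(s['time_s'],s['ee_pos'].round(1),'lift rel',a.round(1),'r',np.hypot(*a).round(1),'th',np.degrees(np.arctan2(a[1],-a[0])).round(1),'F lift',(F@lx()).round(1),(F@ly()).round(1),s['force'][2].round(1),'w',s['gripper_width'].round(1),s['gripper_force'])
                                                                                                                                                                                                                    ^^^^^^^^^^^^^^^^^^^^^^^^
AttributeError: 'float' object has no attribute 'round'
```

Call:
{"name": "send_rows", "arguments": {
  "targets": "-0.002 0.0155 0 0 0 0 0;-0.008 0.03 0 0 0 0 0;-0.0176 0.0424 0 0 0 0 0;-0.03 0.052 0 0 0 0 0;-0.0445 0.058 0 0 0 0 0;-0.06 0.06 0 0 0 0 0;-0.0755 0.058 0 0 0 0 0;-0.09 0.052 0 0 0 0 0;-0.1024 0.0424 0 0 0 0 0;-0.112 0.03 0 0 0 0 0;-0.118 0.0155 0 0 0 0 0;-0.12 0 0 0 0 0 0"
}}

```text
time_s: 5.62
ee_pos: [499.7, -214.4, 164.1]
ee_rot: [179.6, -0.1, 78.9]
force: [5.8, 2.6, -1.7]
gripper_width: 25.6
gripper_force: 30.0
```

```bash
sed -i "s/s\['gripper_width'\].round(1)/s['gripper_width']/" st.py
python3 st.py
```

```text
5.6167 [ 499.7 -214.4  164.1] lift rel [  1. -62.] r 62.0 th -90.9 F lift 5.2 3.7 -1.7 w 25.6379896358722 30.0011345744133
```

Call:
{"name": "send_rows", "arguments": {
  "targets": "0.002 -0.0155 0 0 0 0 0;0.008 -0.03 0 0 0 0 0;0.0176 -0.0424 0 0 0 0 0;0.03 -0.052 0 0 0 0 0;0.0445 -0.058 0 0 0 0 0;0.06 -0.06 0 0 0 0 0;0.0755 -0.058 0 0 0 0 0;0.09 -0.052 0 0 0 0 0;0.1024 -0.0424 0 0 0 0 0;0.112 -0.03 0 0 0 0 0;0.118 -0.0155 0 0 0 0 0;0.12 0 0 0 0 0 0"
}}

```text
time_s: 6.62
ee_pos: [519.2, -95.7, 164.0]
ee_rot: [-179.8, 0.0, 79.0]
force: [-7.1, -3.9, 4.2]
gripper_width: 25.2
gripper_force: 30.0
```

```bash
python3 st.py
```

```text
6.6167 [519.2 -95.7 164. ] lift rel [-2.5 58.3] r 58.3 th 87.6 F lift -6.2 -5.2 4.2 w 25.244710936964132 30.000364780426025
```

Call:
{"name": "send_rows", "arguments": {
  "targets": "-0.002 0.0155 0 0 0 0 0;-0.008 0.03 0 0 0 0 0;-0.0176 0.0424 0 0 0 0 0;-0.03 0.052 0 0 0 0 0;-0.0445 0.058 0 0 0 0 0;-0.06 0.06 0 0 0 0 0;-0.0755 0.058 0 0 0 0 0;-0.09 0.052 0 0 0 0 0;-0.1024 0.0424 0 0 0 0 0;-0.112 0.03 0 0 0 0 0;-0.1144 0.0254 0 0 0 0 0;-0.1144 0.0254 0 0 0 0 0"
}}

```text
time_s: 7.62
ee_pos: [524.1, -213.2, 164.1]
ee_rot: [179.9, -0.1, 78.9]
force: [2.7, 2.8, -1.3]
gripper_width: 25.5
gripper_force: 30.0
```

```bash
python3 st.py; python3 - <<'E'
from h import *
o=[]
for n,(x,y,w,h,k) in {'scene':(255,215,200,110,4),'side':(275,160,110,130,4)}.items():
    f=eyes.grab_frame(n); np.save(n+'2.npy',f,allow_pickle=True)
    o.append(cv2.resize(f['image'][y:y+h,x:x+w],None,fx=k,fy=k,interpolation=2))
W=800; a=o[0]
b=o[1]
c=np.zeros((600,800,3),np.uint8); 
c[:330,:600]=cv2.resize(a,(600,330)); b=cv2.resize(b,(220,260));
c[:,:]=0; c[:330,:600]=cv2.resize(a,(600,330)); c[335:595,0:220]=b
cv2.imwrite('pics/x1.png',cv2.resize(a,(800,440)))
cv2.imwrite('pics/x2.png',o[1])
E
```

```text
7.6167 [ 524.1 -213.2  164.1] lift rel [ 24.7 -56.1] r 61.3 th -113.8 F lift 2.1 3.2 -1.3 w 25.5034046006426 29.999740719795227
```

View pics/x1.png

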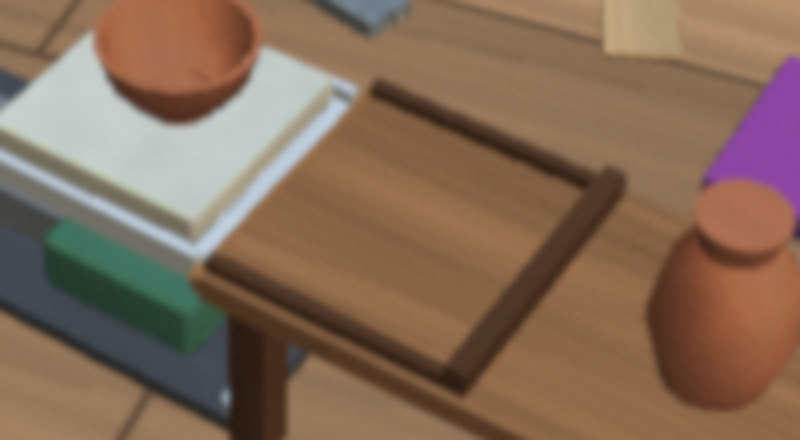

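The table is nearly level with the shelf at tooth 20. The shelf's edge starts at about (205,265) in the crop, hard against the table's lip end. I'll compute the height numerically from the earlier wrist frame.

```bash
python3 - <<'E'
from h import *
from scipy.optimize import brentq
f=np.load('w1.npy',allow_pickle=True).item()
g=cv2.GaussianBlur(cv2.cvtColor(f['image'],cv2.COLOR_BGR2GRAY),(3,3),0).astype(float)
def edge(r,a,b,s):
    d=s*np.diff(g[r,a:b]);i=int(d.argmax());
    w=np.clip(d[max(i-1,0):i+2],0,None); return a+0.5+(np.arange(max(i-1,0),max(i-1,0)+len(w))*w).sum()/w.sum()
def zof(r,u1,u2,W): return brentq(lambda z:np.linalg.norm(np.diff(onz(f,[(u1,r),(u2,r)],z),axis=0))-W,20,220)
for r in (155,140,110,80,50,20):
    L=edge(r,320,335,1);Rr=edge(r,478,500,-1);o=edge(r,305,316,-1)
    print('shelf',r,round(L,1),round(Rr,1),round(zof(r,L,Rr,145),1),'outerL',round(o,1))
for r in (180,190,200,220,240,255):
    L=edge(r,315,328,1);Rr=edge(r,462,478,-1)
    print('plat outer top',r,round(L,1),round(Rr,1),round(zof(r,L,Rr,150),1))
for r in (185,250,280):
    L=edge(r,328,340,1);Rr=edge(r,445,466,-1); print('bat',r,L.round(1),Rr.round(1),zof(r,L,Rr,130))
E
```

```text
shelf 155 325.5 486.4 124.1 outerL 311.6
shelf 140 325.5 488.2 124.7 outerL 311.6
shelf 110 325.6 491.4 124.0 outerL 311.6
shelf 80 325.6 494.6 123.9 outerL 311.5
shelf 50 325.7 498.1 124.0 outerL 311.5
shelf 20 326.5 481.5 74.9 outerL 311.5
plat outer top 180 322.4 469.6 83.1
plat outer top 190 322.4 468.5 83.0
plat outer top 200 322.4 467.6 83.1
plat outer top 220 321.8 465.5 84.8
plat outer top 240 321.6 463.6 85.2
plat outer top 255 321.7 462.8 87.3
bat 185 333.5 460.7 83.64307469052073
bat 250 332.6 462.5 109.41782087574653
bat 280 332.4 459.7 110.0870582790216
```

Call:
{"name": "send_rows", "arguments": {
  "targets": "-0.0047 -0.0149 0 0 0 0 0;-0.0054 -0.0306 0 0 0 0 0;-0.002 -0.0459 0 0 0 0 0;0.0052 -0.0598 0 0 0 0 0;0.0158 -0.0713 0 0 0 0 0;0.03 -0.0802 0 0 0 0 0;0.03 -0.0802 0 0 0 0 0;0.03 -0.0802 0 0 0 0 0"
}}

```text
time_s: 8.38
ee_pos: [450.9, -169.5, 164.1]
ee_rot: [-179.9, 0.2, 79.1]
force: [-1.9, -4.9, -0.9]
gripper_width: 25.6
gripper_force: 30.0
```

```bash
python3 st.py; python3 - <<'E'
from h import *
f=eyes.grab_frame('scene'); np.save('scene3.npy',f,allow_pickle=True)
g=eyes.grab_frame('side'); np.save('side3.npy',g,allow_pickle=True)
w=eyes.grab_frame('wrist'); np.save('wrist3.npy',w,allow_pickle=True)
a=cv2.resize(f['image'][225:315,275:425],(800,480),interpolation=2)
b=cv2.resize(g['image'][185:285,270:390],(600,500),interpolation=2)
c=np.zeros((600,800,3),np.uint8); c[:300,:500]=cv2.resize(a,(500,300)); c[:250,500:800]=b[::2,::2]
c=np.vstack([np.hstack([cv2.resize(a,(400,240)),cv2.resize(b,(400,333))[:240]])])
# stack: scene 400x240 left is too small -> scene top, side bottom
c=np.zeros((600,800,3),np.uint8)
c[:300,:500]=cv2.resize(a,(500,300)); c[300:600,:360]=cv2.resize(b,(360,300)); c[360:600,400:720]=cv2.resize(w['image'],(320,240))
cv2.imwrite('pics/y1.png',c)
E
```

```text
8.3833 [ 450.9 -169.5  164.1] lift rel [-55.5 -27.2] r 61.8 th -26.1 F lift -0.9 -5.2 -0.9 w 25.62325544986825 29.999925792217255
```

View pics/y1.png

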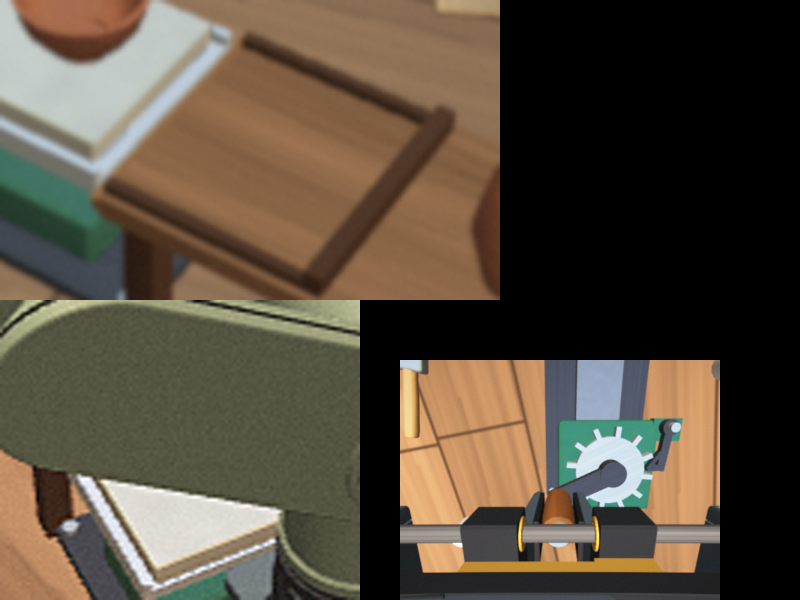

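Call:
{"name": "send_rows", "arguments": {
  "targets": "0.014 -0.0043 0 0 0 0 0;0.0244 -0.0052 0 0 0 0 0;0.0328 -0.0046 0 0 0 0 0;0.0328 -0.0046 0 0 0 0 0;0.0328 -0.0046 0 0 0 0 0"
}}

```text
time_s: 8.95
ee_pos: [452.1, -136.2, 164.0]
ee_rot: [-179.8, 0.1, 79.0]
force: [-4.8, -2.1, 2.5]
gripper_width: 25.4
gripper_force: 30.0
```

```bash
python3 st.py
```

```text
8.95 [ 452.1 -136.2  164. ] lift rel [-60.6   5.8] r 60.9 th 5.5 F lift -4.3 -3.0 2.5 w 25.433635644785685 30.000711679458618
```

Call:
{"name": "send_rows", "arguments": {
  "targets": "-0.002 -0.0002 0 0 0 0 0;-0.004 -0.0004 0 0 0 0 0;-0.006 -0.0005 0 0 0 0 0;-0.0075 -0.0006 0 0 0 0 0;-0.0075 -0.0006 0 0 0 0 0"
}}

```text
time_s: 9.37
ee_pos: [450.1, -144.1, 164.1]
ee_rot: [-179.8, 0.1, 79.0]
force: [-4.7, -2.9, 2.7]
gripper_width: 25.4
gripper_force: 30.0
```

```bash
python3 st.py
```

```text
9.3667 [ 450.1 -144.1  164.1] lift rel [-61.1  -2.4] r 61.1 th -2.2 F lift -4.1 -3.8 2.7 w 25.358115757542105 30.00032812356949
```

Call:
{"name": "send_rows", "arguments": {
  "targets": "-0.001 0 0 0 0 0 0;-0.0015 0 0 0 0 0 0;-0.0015 0 0 0 0 0 0;-0.0015 0 0 0 0 0 0"
}}

```text
time_s: 9.7
ee_pos: [450.0, -144.4, 164.0]
ee_rot: [-179.9, -0.0, 79.0]
force: [-6.1, -1.2, 3.5]
gripper_width: 25.4
gripper_force: 30.0
```

```bash
python3 st.py; python3 - <<'E'
from h import *
w=eyes.grab_frame('wrist');cv2.imwrite('pics/z1.png',cv2.resize(w['image'][100:330,220:520],(780,598),interpolation=2))
E
```

```text
9.7 [ 450.  -144.4  164. ] lift rel [-61.1  -2.7] r 61.1 th -2.5 F lift -5.8 -2.3 3.5 w 25.390634433168984 30.000577569007874
```

View pics/z1.png

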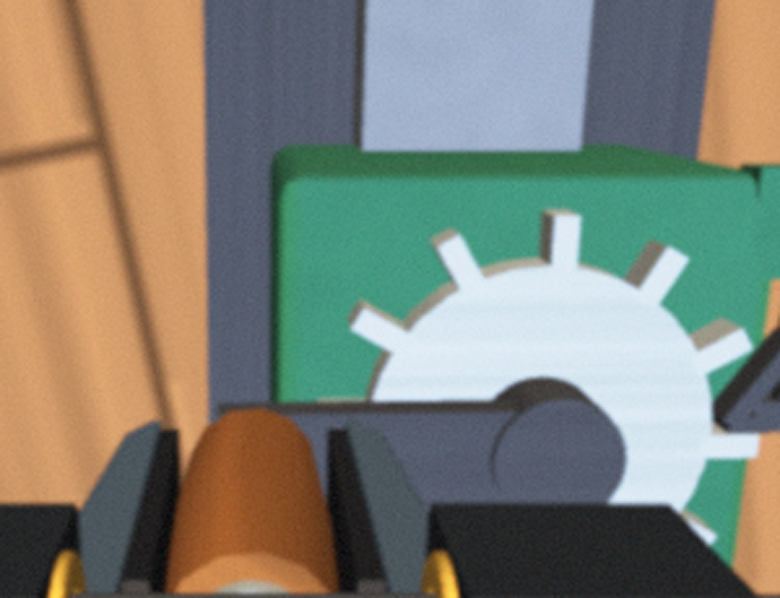

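The arm lies straight across at θ≈0 and the pawl tip bears on the tooth at (720,430). The force also drops as I ease back without motion, so the crank is on the pawl. I'll release and lift.

Call:
{"name": "send_rows", "arguments": {
  "targets": "-0.001 0.001 0 0 0 0 0;-0.001 0.001 0 0 0 0 0;-0.001 0.001 0 0 0 0 50;-0.001 0.001 0 0 0 0 80;-0.001 0.001 0 0 0 0 80;-0.001 0.001 0 0 0 0 80;-0.001 0.001 0 0 0 0 80;-0.001 0.001 0 0 0 0 80;-0.001 0.001 -0.03 0 0 0 80;-0.001 0.001 -0.06 0 0 0 80;-0.001 0.001 -0.1 0 0 0 80;-0.001 0.001 -0.14 0 0 0 80"
}}

```text
time_s: 10.75
ee_pos: [451.0, -145.3, 305.2]
ee_rot: [-179.9, -0.0, 79.0]
force: [1.2, -0.3, 0.1]
gripper_width: 73.0
gripper_force: 0.0
```

```bash
python3 - <<'E'
from h import *
s=env.state();c=s['ee_pos'];print(c,s['gripper_width'])
o=np.array([510.5,-153.4])+lx()*-20+235*ly()+20*ly()
print(o); row(c,s['ee_rot'][2],[*o,310],79)
row(c,s['ee_rot'][2],[*(np.array([510.5,-153.4])+235*ly()+10*ly()),310],79)
E
```

```text
[ 451.02679336 -145.27319899  305.19350712] 73.0122766986375
[539.52375015 100.73111169]
0.2584 0.0398 -0.0048 0.0 0.0 -0.0
0.2484 0.0598 -0.0048 0.0 0.0 -0.0
```

Call:
{"name": "send_rows", "arguments": {
  "targets": "0.248 0.06 -0.005 0 0 0 80;0.248 0.06 -0.005 0 0 0 80;0.248 0.06 -0.005 0 0 0 80;0.248 0.06 -0.005 0 0 0 80;0.248 0.06 -0.005 0 0 0 80;0.248 0.06 -0.005 0 0 0 80;0.248 0.06 -0.005 0 0 0 80;0.248 0.06 -0.005 0 0 0 80;0.248 0.06 -0.005 0 0 0 80;0.248 0.06 -0.005 0 0 0 80"
}}

```text
time_s: 11.58
ee_pos: [557.4, 85.3, 309.1]
ee_rot: [-180.0, 0.0, 78.9]
force: [0.4, 0.9, 0.4]
gripper_width: 73.0
gripper_force: 0.0
```

```bash
python3 - <<'E'
from h import *
from scipy.optimize import brentq
f=eyes.grab_frame('wrist');np.save('w4.npy',f,allow_pickle=True);cv2.imwrite('pics/w4.png',f['image']);print(f['eye'],f['attitude'],env.state()['ee_pos'])
g=cv2.GaussianBlur(cv2.cvtColor(f['image'],cv2.COLOR_BGR2GRAY),(3,3),0).astype(int)
print(g[150,200:440].tolist())
print(g[215,200:440].tolist())
E
```

```text
[572.15091905 159.3440714  479.61147975] [-15.63763668   0.03312346 -11.07454825] [557.38003575  85.06020443 309.31550492]
[140, 140, 141, 142, 142, 142, 143, 143, 144, 146, 148, 150, 149, 148, 147, 147, 145, 144, 144, 143, 142, 143, 143, 144, 144, 149, 170, 201, 224, 233, 235, 235, 233, 220, 193, 177, 195, 221, 233, 234, 234, 234, 233, 233, 234, 234, 234, 234, 234, 233, 234, 234, 233, 233, 233, 233, 233, 233, 233, 233, 233, 233, 233, 233, 233, 233, 233, 233, 233, 233, 232, 232, 232, 232, 232, 232, 232, 232, 232, 232, 233, 233, 232, 232, 232, 232, 231, 231, 232, 232, 232, 231, 232, 232, 232, 232, 232, 232, 232, 233, 232, 231, 232, 232, 231, 231, 231, 232, 232, 232, 232, 232, 232, 232, 232, 232, 232, 232, 232, 232, 232, 232, 232, 233, 232, 232, 232, 232, 233, 232, 232, 232, 232, 232, 232, 232, 232, 233, 233, 233, 232, 233, 233, 233, 233, 233, 232, 232, 232, 233, 233, 233, 233, 233, 233, 233, 232, 233, 233, 234, 234, 233, 233, 234, 234, 234, 233, 233, 234, 234, 233, 233, 234, 234, 234, 234, 234, 234, 234, 234, 234, 234, 234, 235, 234, 233, 234, 234, 234, 234, 234, 234, 234, 225, 201, 1
[... 699 characters left out ...]
32, 137, 139, 140, 142, 143, 142, 141, 141, 140, 140, 140, 141, 141, 140, 140, 141, 141, 141, 141, 142, 142, 141, 141, 143, 145, 145, 144, 140, 132, 124, 122, 128, 135, 138, 138, 139, 139, 139, 138, 136, 135, 133, 130, 126, 122, 118, 115, 113, 109, 104, 102, 101, 98, 94, 90, 87, 84, 81, 83, 93, 109, 124, 133, 135, 138, 152, 179, 208, 224, 230, 232, 231, 231, 231, 231, 231, 231, 231, 232, 232, 232, 232, 232, 231, 232, 232, 233, 233, 231, 226, 217, 204, 186, 180, 199, 224, 235, 237, 237, 233, 219, 194, 169, 155, 151, 151, 151, 151, 150, 149, 148, 147, 146, 146, 147, 147, 149, 151, 153, 153, 154, 154, 154, 154, 156, 157, 158, 158, 158, 159, 159, 159, 158, 157, 155, 155, 156, 156, 156, 158, 159]
```

View pics/w4.png

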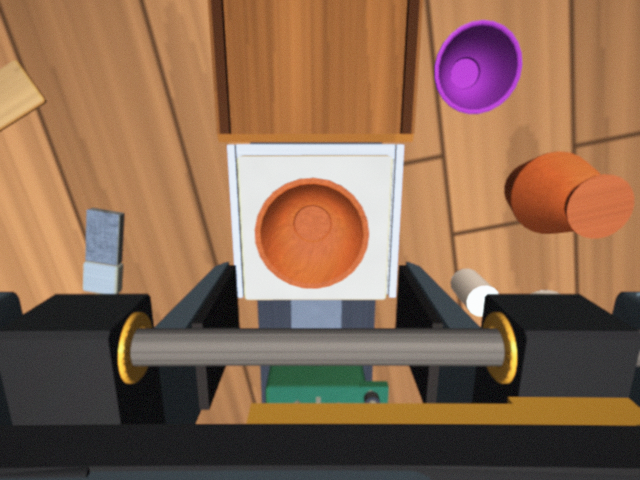

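The view shows the shelf edge at row 140 from x=218 to x=413, the table lips at x=228 and x=404, and the bowl at (313,233).

```bash
cat > lev.py <<'E'
from h import *
from scipy.optimize import brentq
f=np.load('w4.npy',allow_pickle=True).item()
g=cv2.GaussianBlur(cv2.cvtColor(f['image'],cv2.COLOR_BGR2GRAY),(3,3),0).astype(float)
def edge(r,a,b,s):
    d=s*np.diff(g[r,a:b]);i=int(d.argmax());j=np.arange(max(i-2,0),min(i+3,len(d)))
    w=np.clip(d[j],0,None); return a+0.5+(j*w).sum()/w.sum()
def zof(r,u1,u2,W): return brentq(lambda z:np.linalg.norm(np.diff(onz(f,[(u1,r),(u2,r)],z),axis=0))-W,20,220)
for r in (148,155,165,180,195):
    L=edge(r,220,234,1);R_=edge(r,395,412,-1);print('plat outer',r,L.round(1),R_.round(1),round(zof(r,L,R_,150),1),onz(f,[((L+R_)/2,r)],131)[0].round(1))
for r in (130,120,105,90,70,50,30):
    L=edge(r,216,236,1);R_=edge(r,395,409,-1);ol=edge(r,204,222,-1);orr=edge(r,405,424,1)
    print('shelf inner',r,L.round(1),R_.round(1),round(zof(r,L,R_,145),1),'outer',ol.round(1),orr.round(1),round(zof(r,ol,orr,170),1),onz(f,[((L+R_)/2,r)],123)[0].round(1))
for r in (170,200,230,260):
    L=edge(r,233,245,1);R_=edge(r,385,396,-1);print('bat',r,L.round(1),R_.round(1),round(zof(r,L,R_,130),1))
for c in (260,320,360): print([edge2 for edge2 in g[130:162,c].astype(int).tolist()], g[285:310,c].astype(int).tolist())
E
python3 lev.py
```

```text
plat outer 148 226.5 403.7 132.2 [567.  142.3 131. ]
plat outer 155 226.9 403.4 132.5 [565.9 136.6 131. ]
plat outer 165 227.5 402.7 132.2 [564.2 128.3 131. ]
plat outer 180 228.4 401.9 132.3 [561.8 115.7 131. ]
plat outer 195 229.5 401.3 132.6 [559.4 102.8 131. ]
shelf inner 130 230.8 399.4 122.3 outer 219.0 411.6 112.7 [569.8 156.7 123. ]
shelf inner 120 230.5 400.1 122.2 outer 218.4 411.8 112.0 [571.5 164.8 123. ]
shelf inner 105 229.6 400.8 121.9 outer 217.4 412.7 111.8 [573.8 176.7 123. ]
shelf inner 90 228.5 401.5 121.8 outer 213.9 413.8 116.6 [575.9 188.3 123. ]
shelf inner 70 227.3 402.6 122.0 outer 212.8 414.9 115.9 [578.9 203.5 123. ]
shelf inner 50 226.0 403.8 122.3 outer 210.9 416.5 117.4 [581.7 218.3 123. ]
shelf inner 30 224.7 405.0 122.7 outer 209.7 417.6 116.7 [584.5 232.7 123. ]
bat 170 238.1 392.4 138.9
bat 200 239.5 390.4 138.5
bat 230 241.2 389.4 139.3
bat 260 234.1 387.3 157.3
[117, 118, 120, 123, 128, 132, 133, 133, 133, 133, 130, 123, 119, 140, 184, 220, 232, 233, 233, 233, 233, 233, 234, 231, 219, 207, 210, 222, 229, 231, 230, 230] [233, 233, 233, 234, 234, 234, 233, 233, 233, 233, 232, 232, 231, 220, 187, 135, 94, 79, 77, 76, 75, 77, 78, 78, 78]
[121, 120, 122, 125, 129, 133, 133, 133, 134, 133, 130, 124, 119, 137, 180, 217, 232, 235, 234, 233, 232, 232, 231, 226, 214, 207, 215, 227, 231, 231, 231, 231] [143, 151, 173, 204, 225, 233, 233, 234, 234, 234, 233, 233, 231, 220, 196, 169, 152, 148, 147, 147, 148, 149, 150, 150, 151]
[129, 129, 128, 130, 131, 131, 132, 133, 132, 131, 129, 123, 120, 139, 180, 217, 232, 235, 235, 235, 234, 232, 231, 226, 216, 210, 216, 227, 231, 231, 231, 231] [234, 234, 234, 234, 234, 234, 234, 235, 235, 234, 234, 235, 233, 217, 178, 128, 93, 82, 81, 81, 80, 80, 79, 79, 80]
```

```bash
python3 - <<'E'
from h import *
f=np.load('w4.npy',allow_pickle=True).item()
O=np.array([554.8,77.2])
for n,uv,z in [('bat rear L,M,R',[(260,299.5),(320,299),(360,299)],143),('bat front',[(260,154.5),(320,154.5),(360,155)],143),('plat edge',[(260,143.7),(360,143.8)],123),('bowl rim',[(312,233)],189),('batsides',[(239.5,200),(390.4,200)],143)]:
    p=onz(f,uv,z)[:,:2]-O; print(n,np.c_[p@lx(),p@ly()].round(1).tolist())
s=env.state();c=s['ee_pos'];y=s['ee_rot'][2];print(c,y)
for ty,z in [(-96,300),(-96,129)]: row(c,y,[*(O+ty*ly()),z],79)
E
```

```text
bat rear L,M,R [[-51.0, -68.0], [3.7, -67.5], [40.1, -67.6]]
bat front [[-45.8, 61.7], [3.6, 61.6], [36.6, 61.2]]
plat edge [[-48.3, 69.5], [38.4, 69.3]]
bowl rim [[-2.7, 6.9]]
batsides [[-64.8, 23.8], [63.5, 23.6]]
[557.38003575  85.06020443 309.31550492] 78.88036338816812
-0.1042 -0.0008 0.0093 0.0 0.0 -0.1
-0.1042 -0.0008 0.1803 0.0 0.0 -0.1
```

Call:
{"name": "send_rows", "arguments": {
  "targets": "-0.04 0 0.01 0 0 0 55;-0.08 0 0.01 0 0 0 55;-0.106 -0.0008 0.01 0 0 0 55;-0.106 -0.0008 0.01 0 0 0 55;-0.106 -0.0008 0.05 0 0 0 55;-0.106 -0.0008 0.09 0 0 0 55;-0.106 -0.0008 0.13 0 0 0 55;-0.106 -0.0008 0.165 0 0 0 55;-0.106 -0.0008 0.18 0 0 0 55;-0.106 -0.0008 0.18 0 0 0 55"
}}

```text
time_s: 12.47
ee_pos: [533.5, -17.8, 125.5]
ee_rot: [-179.5, 0.0, 78.9]
force: [-0.8, -0.6, -0.6]
gripper_width: 50.0
gripper_force: 0.0
```

```bash
sed -i 's/-\[510.5,-153.4\]/-[554.8,77.2]/' st.py; python3 st.py; python3 - <<'E'
from h import *
f=eyes.grab_frame('wrist');cv2.imwrite('pics/v1.png',f['image'])
E
```

```text
12.4667 [533.5 -17.8 125.5] lift rel [ -2.8 -97.3] r 97.4 th -88.4 F lift -0.6 -0.8 -0.6 w 49.95751956254552 0.0
```

View pics/v1.png

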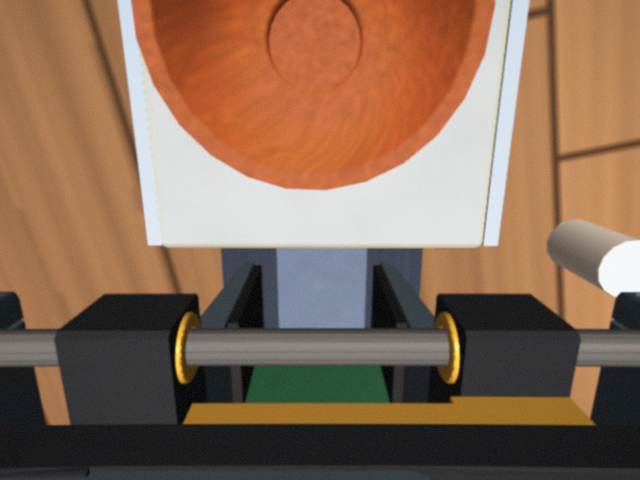

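The fingers are straddled evenly behind the bat, whose rear edge is at row 246. I've used up my picture views, one over the limit of 10, so from here I go by numbers only.

Call:
{"name": "send_rows", "arguments": {
  "targets": "0 0.0025 -0.003 0 0 0 55;0 0.0025 -0.003 0 0 0 55;0.003 0.0025 -0.003 0 0 0 55;0.006 0.0025 -0.003 0 0 0 55;0.009 0.0025 -0.003 0 0 0 55;0.011 0.0025 -0.003 0 0 0 55;0.013 0.0025 -0.003 0 0 0 55;0.015 0.0025 -0.003 0 0 0 55;0.017 0.0025 -0.003 0 0 0 55;0.019 0.0025 -0.003 0 0 0 55;0.021 0.0025 -0.003 0 0 0 55;0.023 0.0025 -0.003 0 0 0 55"
}}

```text
time_s: 13.52
ee_pos: [543.6, 4.7, 132.1]
ee_rot: [-180.0, 0.0, 79.0]
force: [-0.9, -4.9, 3.0]
gripper_width: 49.7
gripper_force: 2.4
```

```bash
python3 st.py
```

```text
13.5167 [543.6   4.7 132.1] lift rel [  2.9 -73.3] r 73.4 th -92.2 F lift 0.0 -5.0 3.0 w 49.724491896297764 2.430052198469639
```

Call:
{"name": "send_rows", "arguments": {
  "targets": "0.003 0 0.001 0 0 0 55;0.007 -0.001 0.002 0 0 0 55;0.012 -0.001 0.002 0 0 0 55;0.017 -0.001 0.002 0 0 0 55;0.022 -0.001 0.002 0 0 0 55;0.027 -0.001 0.002 0 0 0 55;0.032 -0.001 0.002 0 0 0 55;0.037 -0.001 0.002 0 0 0 55;0.042 -0.001 0.002 0 0 0 55;0.047 -0.001 0.002 0 0 0 55;0.052 -0.001 0.002 0 0 0 55;0.057 -0.001 0.002 0 0 0 55"
}}

```text
time_s: 14.52
ee_pos: [553.5, 61.5, 130.0]
ee_rot: [-180.0, -0.0, 79.0]
force: [-0.9, -4.2, 3.3]
gripper_width: 50.1
gripper_force: 2.3
```

```bash
python3 st.py
```

```text
14.5167 [553.5  61.5 130. ] lift rel [  1.7 -15.7] r 15.8 th -96.3 F lift -0.1 -4.3 3.3 w 50.13845083449672 2.3308224231004715
```

Call:
{"name": "send_rows", "arguments": {
  "targets": "0.005 0 0 0 0 0 55;0.01 0 0 0 0 0 55;0.015 0 0 0 0 0 55;0.02 0 0 0 0 0 55;0.025 0 0 0 0 0 55;0.03 0 0 0 0 0 55;0.035 0 0 0 0 0 55;0.04 0 0 0 0 0 55;0.045 0 0 0 0 0 55;0.05 0 0 0 0 0 55;0.055 0 0 0 0 0 55;0.06 0 0 0 0 0 55"
}}

```text
time_s: 15.52
ee_pos: [565.1, 120.2, 130.1]
ee_rot: [-180.0, -0.0, 79.0]
force: [-0.9, -4.1, 3.3]
gripper_width: 50.3
gripper_force: 2.3
```

```bash
python3 st.py;  python3 - <<'E'
from h import *
f=eyes.grab_frame('scene');h=cv2.cvtColor(f['image'],cv2.COLOR_BGR2HSV)
m=cv2.inRange(h,(0,120,60),(12,255,255))[220:330,270:420]
n,l,st,ce=cv2.connectedComponentsWithStats(m)
for s,c in zip(st[1:],ce[1:]):
    if s[4]>80: print(s[:2]+[270,220],s[2:],c+[270,220])
E
```

```text
15.5167 [565.1 120.2 130.1] lift rel [ 1.9 44.2] r 44.2 th 92.4 F lift -0.1 -4.2 3.3 w 50.304768913648125 2.3133519664406776
[333 230] [  44   37 1194] [353.96482412 246.79396985]
[307 256] [104  57 711] [373.67369902 285.91279887]
[320 298] [  7  31 145] [322.96551724 312.19310345]
```

Call:
{"name": "send_rows", "arguments": {
  "targets": "0.003 0 0 0 0 0 55;0.006 0 0 0 0 0 55;0.009 0 0 0 0 0 55;0.011 0 0 0 0 0 55;0.013 0 0 0 0 0 55;0.015 0 0 0 0 0 55;0.017 0 0 0 0 0 55;0.018 0 0 0 0 0 55;0.019 0 0 0 0 0 55;0.02 0 0 0 0 0 55"
}}

```text
time_s: 16.4
ee_pos: [568.8, 139.4, 130.0]
ee_rot: [-180.0, -0.0, 79.0]
force: [-0.0, -3.1, 1.5]
gripper_width: 50.3
gripper_force: 1.9
```

```bash
python3 st.py
```

```text
16.4 [568.8 139.4 130. ] lift rel [ 1.9 63.7] r 63.7 th 91.7 F lift 0.6 -3.0 1.5 w 50.344403635951316 1.9303245842456818
```

Call:
{"name": "send_rows", "arguments": {
  "targets": "0.001 0 0 0 0 0 55;0.002 0 0 0 0 0 55;0.003 0 0 0 0 0 55;0.004 0 0 0 0 0 55"
}}

```text
time_s: 16.73
ee_pos: [569.2, 141.7, 130.1]
ee_rot: [-180.0, 0.2, 79.0]
force: [-1.7, -11.5, 3.1]
gripper_width: 50.1
gripper_force: 5.3
```

```bash
python3 st.py
```

```text
16.7333 [569.2 141.7 130.1] lift rel [ 1.9 66.1] r 66.1 th 91.6 F lift 0.5 -11.6 3.1 w 50.14510003287276 5.297446846961975
```

Call:
{"name": "send_rows", "arguments": {
  "targets": "0.0005 0 0 0 0 0 55;0.001 0 0 0 0 0 55;0.001 0 0 0 0 0 55"
}}

```text
time_s: 16.98
ee_pos: [569.2, 141.7, 130.1]
ee_rot: [-180.0, 0.3, 79.0]
force: [-1.8, -11.2, 3.8]
gripper_width: 50.4
gripper_force: 5.5
```

```bash
python3 st.py
```

```text
16.9833 [569.2 141.7 130.1] lift rel [ 1.9 66.1] r 66.1 th 91.6 F lift 0.3 -11.3 3.8 w 50.36849034946154 5.497542768716812
```

Call:
{"name": "send_rows", "arguments": {
  "targets": "-0.003 0 0 0 0 0 55;-0.01 0 0 0 0 0 55;-0.02 0 0 0 0 0 55;-0.035 0 0 0 0 0 55;-0.05 0 -0.02 0 0 0 55;-0.05 0 -0.06 0 0 0 55;-0.05 0 -0.1 0 0 0 55;-0.05 0 -0.14 0 0 0 55;-0.05 0 -0.18 0 0 0 55;-0.05 0 -0.2 0 0 0 55;-0.05 0 -0.2 0 0 0 55;-0.05 0 -0.2 0 0 0 55"
}}

```text
time_s: 17.98
ee_pos: [560.4, 94.5, 331.1]
ee_rot: [179.9, -0.1, 78.9]
force: [0.6, -0.1, -0.6]
gripper_width: 50.3
gripper_force: 0.0
```

```bash
python3 st.py;  python3 - <<'E'
from h import *
f=eyes.grab_frame('wrist');im=f['image'];h=cv2.cvtColor(im,cv2.COLOR_BGR2HSV)
O=np.array([554.8,77.2])
def L(uv,z):
    p=onz(f,uv,z)[:,:2]-O; return np.c_[p@lx(),p@ly()].round(1).tolist()
m=cv2.inRange(h,(0,0,190),(179,60,255)); n,l,st,ce=cv2.connectedComponentsWithStats(m)
for i in range(1,n):
    if st[i][4]>800:
        c=max(cv2.findContours((l==i).astype('uint8'),0,2)[0],key=cv2.contourArea); r=cv2.minAreaRect(c); print('white',st[i],np.round(r[0]),np.round(r[1]),r[2],L(cv2.boxPoints(r),142),L(cv2.boxPoints(r),131))
m=cv2.inRange(h,(0,150,80),(12,255,255)); n,l,st,ce=cv2.connectedComponentsWithStats(m)
for i in range(1,n):
    if st[i][4]>1500: print('terra',st[i],ce[i].round(),L([ce[i]],165))
g=eyes.grab_frame('scene');hh=cv2.cvtColor(g['image'],cv2.COLOR_BGR2HSV)
f0=cv2.imread('pics/scene0.png'); d=cv2.absdiff(f0,g['image'])[255:330,415:465]; print('jug diff',d.mean())
E
```

```text
17.9833 [560.4  94.5 331.1] lift rel [ 2.2 18.1] r 18.2 th 96.9 F lift 0.6 0.0 -0.6 w 50.2851422904725 0.0
white [  230     0   162   139 11211] [310.  69.] [138. 161.] 90.0 [[-66.3, 190.3], [61.8, 190.3], [67.2, 84.1], [-72.9, 84.2]] [[-68.4, 193.3], [63.6, 193.3], [69.2, 83.8], [-75.2, 83.9]]
white [  231   154   166   142 20892] [314. 224.] [141. 165.] 90.0 [[-72.9, 70.6], [72.3, 70.4], [79.3, -63.7], [-80.7, -63.4]] [[-75.1, 69.9], [74.5, 69.7], [81.7, -68.5], [-83.2, -68.2]]
terra [ 248    0  119   99 9928] [307.  44.] [[-4.7, 154.7]]
terra [ 495  159  117   84 7081] [552. 203.] [[202.3, 31.1]]
jug diff 1.1996444444444445
```

```bash
python3 -c "
from workcell import env
print(env.job_done())"
```

```text
the job is handed in; nothing more can be done
None
```

The job is handed in: I wound the lift to tooth 24, about 1–2 mm from shelf height by measurement, eased the crank onto its pawl and slid the bat with the bowl on it up against the stop rail; the jug did not move, but I viewed 11 pictures, one over the limit of 10.

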